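Refit the light source: filter slide in, bayonet lamp pressed home and held

TASK

Please refit the light source: first take the filter slide (the one with the flat pull tab) from the white rack, leaving the shutter slide there, and slide it edgewise into the slot on top of the lamp house until its shoulder rests on the rim. Then fit the lamp cartridge: lower its lugs through the gaps in the socket, push it down against the spring until its flange is flush on the collar, and turn it clockwise the quarter turn to its stop. Finish holding it there: keep your grip on its handle and keep it pressed flush and at the stop, so that I can tighten the locking screw; do not let go, and do not knock over or shift the other things on the bench.

Things in the scene. Friction and masses are not known exactly. Their poses are not given: they have to be found in the camera images.
- lamp_house: the light source: dark blue-grey metal box 150 (x) x 210 (y) x 100 (z) mm, fixed to the bench; origin at the centre of its underside, on the bench (z = 0), upright, only x, y and yaw vary. On its top, along its y axis: the round bayonet lamp socket at y = +35 mm and the filter slot at y = -60 mm
- socket (a point): centre of the socket's mouth at the top of its round aluminium collar (68 mm across, 112 mm above the bench, axis vertical); axes as lamp_house. Bore 38 mm. The lip has two opposite gaps for the lamp's lugs. With its flange down on the collar the lamp turns 85 degrees (1.48 rad) clockwise seen from above to firm stops, where lugs and handle lie along the house's x axis; anticlockwise is blocked
- socket_gap (a point): middle of one of the two gaps in the socket's lip, 23 mm from the socket's centre, level with the collar's top; the other lies opposite. The line through both is turned 85 degrees (1.48 rad) anticlockwise, seen from above, from the house's x axis. Each gap is 14 mm wide and reaches out to 26 mm from the centre; the lip is 6 mm thick, the lugs turn below it
- plunger (a joint): how far the spring plunger in the socket's bore is pushed down, m: 0 free, 0.016 with the lamp fully down (flange on the collar). It meets the lamp 16 mm above fully down and pushes it up with 2 N there, rising to 10 N fully down; a turned lamp that is not pressed down rises 5 mm, until its lugs meet the lip
- filter_slot (a point): centre of the filter slot's mouth, at the top of its raised aluminium rim, 106 mm above the bench; axes as lamp_house. The slot is vertical, 44 mm long along the house's x, 8 mm wide along its y, 61 mm deep; the mouth is funnelled, 56 x 16 mm, narrowing over the top 10 to 14 mm. The slide's shoulder rests on the rim's flat ends, level with this point, when it is fully home
- lamp: lamp cartridge, 84 mm tall, about 130 g, upright on the bench; origin at the centre of its underside, z up. Barrel 34 mm across, 46 mm tall, foot tapered to 27 mm; two lugs along its x, 8 mm wide, 5 mm thick, undersides 30 mm up, 47 mm tip to tip; flange 54 mm across, 46 to 52 mm up; black flat handle 40 mm long along x (in line with the lugs), 12 mm thick, 52 to 84 mm up. Same turned half round
- lamp_handle (a point): a good grasp point on the lamp's handle: on the axis, 73 mm above the lamp's underside, 21 mm above its flange, 11 mm below the handle's top; axes as lamp. Pinch across the 12 mm thickness (lamp's y)
- filter_slide: filter slide: upright aluminium plate 40 (x) x 5 (y) mm, 52 mm tall, with a glass window, lowest 4 mm narrowed to 34 x 3 mm; then a shoulder 70 x 10 mm, 8 mm tall, then a flat pull tab 24 (x) x 10 (y) mm, 24 mm tall. Origin at the centre of its lower edge, z up. Stands in an end slot of the rack, lower edge 8 mm above the bench. Works either way round. 60 g
- filter_tab (a point): a good grasp point on the filter slide's tab: 76 mm above its lower edge, 24 mm above the shoulder's underside, 8 mm below the tab's top; axes as filter_slide. Pinch across the 10 mm thickness (slide's y)
- shutter_slide: shutter slide, not wanted: same plate and shoulder but no window, and its pull is a round post 14 mm across, 24 mm tall, instead of a flat tab; stands in the other end slot of the rack; leave it there
- rack: white plastic slide rack 60 (x) x 120 (y) x 30 (z) mm fixed to the bench; origin at the centre of its underside. Three slots along its x, at y = -40, 0 and +40 mm, 42 mm long, 7 mm wide, 22 mm deep; the middle one is empty
- amber_bottle: amber glass solvent bottle, 72 mm across, 165 mm tall, green cap; stands on the bench; leave alone
- clear_bottle: clear glass bottle, 66 mm across, 150 mm tall, blue cap; stands on the bench; leave alone
- vial_a: amber sample vial, 23 mm across, 60 mm tall, black cap; stands on the bench; leave alone
- vial_b: amber sample vial, 23 mm across, 60 mm tall, white cap; stands on the bench; leave alone
- beaker: small glass beaker, 56 mm across, 65 mm tall; stands on the bench; leave alone
- screwdriver: screwdriver, 170 mm long, lying on the bench; leave alone
- carton: upright cardboard lamp carton 62 x 62 x 100 mm; leave alone
Things that resemble listed ones, but are neither listed nor needed, are in the scene too. What is shaped like the lamp but orange is not meant.

How it is judged:
On the way, in this order (a step that is already met when the one before it is completed fails the run):
1. the filter slide is fully home in the slot of the lamp house (z of filter_slide in the frame of filter_slot below -0.05 m and horizontal distance between filter_slide and filter_slot below 0.005 m and angle between the x axis of filter_slide and the x axis of lamp_house, either way round below 0.12 rad and angle between filter_slide's own z axis and vertical below 0.08 rad), for 0.2 s.
2. the lamp is pushed down into the socket until its flange is within 3 mm of the collar (z of lamp in the frame of socket below -0.043 m and horizontal distance between lamp and socket below 0.005 m), for 0.1 s.
At the end, for the whole second after the job is handed in: Filter slide home (shoulder within 2 mm of the rim, within 5 mm of centre, upright, in line); lamp upright and centred in the socket, flange within 2 mm of the collar (unpressed it rises 5 mm), within 10 degrees of the stop, still, and still in the fingers' grip (all of step 1 and z of lamp in the frame of socket below -0.044 m and horizontal distance between lamp and socket below 0.005 m and angle between lamp's own z axis and vertical below 0.08 rad and angle between the x axis of lamp and the x axis of lamp_house, either way round below 0.17 rad and contact force between the fingers and lamp above 2 N and linear speed of lamp below 0.02 m/s); the arm keeps its last pose, push and grip.
It fails at once if a bystander on the bench is moved more than 30 mm (distance of any of amber_bottle, clear_bottle, vial_a, vial_b, beaker, screwdriver, carton from where it was at the start of the episode above 0.03 m).
It fails at once if a bystander that stands is knocked over (angle between any of amber_bottle, clear_bottle, vial_a, vial_b, beaker, carton's own z axis and vertical above 0.5 rad).
It fails at once if the shutter slide is taken out of the rack (moved more than 15 mm) (distance of shutter_slide from where it was at the start of the episode above 0.015 m).
It also fails if it takes over 58 s, if anything falls off the work surface, if the arm or the gripper's body presses on something with over 40 N, if the wrist force passes 120 N, or if a joint passes its speed limit or range.

ROBOT

A 7-joint arm with a two-finger parallel gripper is mounted at the origin on the work surface. World frame = base frame: x ahead of the robot, y to its left, z up, the work surface at z = 0. Lengths are in m, angles in rad, forces in N, time in s.
With the tool pointing down it reaches from about 0.425 to 0.925 m from the base axis. Payload 6.8 kg.
Tool frame: the origin (TCP) lies midway between the tips of the shut fingers; the grasp point (between the pads) lies 19 mm behind it; x points along the fingers, y is the direction in which the jaws open and shut, and the axes are right-handed (so a half turn about x gives the same grasp; the last joint's range is limited). The gripper opens to 85 mm and grips with 20 to 120 N. Pads are 22 mm wide; open, the fingers measure 114 mm over their backs; the gripper's body (76 mm by 85 mm) begins 54 mm behind the grasp point. The pads swing forward as they close: fully open they stand 13 mm farther back than shut.
Start: joints at [1.017, 0.477, 0.022, 1.555, -0.011, 1.109, -0.083], TCP at [0.291, -0.609, 0.231] pointing down, gripper open.
Joint ranges: [-2.96, 2.96], [-0.34, 2.1], [-1.41, 1.46], [0.24, 2.44], [-1.37, 4.51], [0.17, 1.92], [-2.96, 2.96]. Speed limits (rad/s): [2.39, 2.39, 3.14, 3.14, 3.14, 3.14, 3.14].

INTERFACE

Orientations are given as a rotation vector (axis times angle).
In Python, from bench import r, viewer, nets gives the robot as it stands.
- The arm moves only by the shell command python3 -m pendant 'ROWS' [FORCE]. ROWS is JSON, one flat list of numbers, 5 for each row, row after row: the finger opening in mm, from 0 to 85.4, then the shift along the tool's x, y, z in mm, then the turn about the tool's x in rad. A call has 1 to 20 rows; each row shifts and turns the commanded pose from where the row before left it, along the tool's axes as they then stand; what a row does not reach is not made up. A row lasts 1/8 s, in which the tool goes at most 62.5 mm and 10.7 degrees, less where a joint would pass 70% of its speed; a pose out of reach is approached as far as the arm can. A call with a gripper value outside its range is refused whole. The fingers move at their own pace and stop on an object; FORCE is the grip in N (left out, the last holds). Time passes only in rows, so rows that do not move let the fingers close. It gives the time, the measured TCP pose, the force and the opening at its end, in the units of the state.
- r.get_obs(): the state, without advancing time (a new reading comes with each control period).
- viewer.grab_frame(name): name is "side" or "top" or "wrist"; returns (picture, depth): 384x512x3 uint8, red, green, blue; 384x512 float32, m along the optical axis (not along the pixel's ray), 0 where there is no reading.
- viewer.calibration(name): a dict with "mtx" (3x3 intrinsics, pixels), "world_to_cam" (4x4, takes a point from world to camera coordinates). Camera axes: x right, y up, looking along -z (the intrinsics and any distortion apply to the point x, -y, -z); pixel columns grow to the right and rows downward; lengths in m; the calibration is good to about 2 mm. A picture is of the moment at which its call begins: read the wrist's pose just before it. calibration takes no time and is no camera call; for the wrist camera it gives the pose at the moment of the call.
- r.hand_in(): hands the job in, once; it reports no verdict.
Trained networks look in the newest picture that a camera, given by its name, has taken for a name from the list of things; names that differ only in an ending like _2 or _b are one class to them, and where a whole thing is asked for, a point or a joint stands for the part that bears it (a point fixed in the world has none). Each returns a list of dicts, best first, with "score" (0 to 1); they miss things now and then, are a little off and sometimes report something else, mostly with a low value. They report only what shows in the picture. A call takes as long as a camera call. They do not tell look-alikes from the thing itself.
- nets.look_for(name, camera): "location" ([x, y, z] in m, in world coordinates, good to about 4 mm: the middle of the surface that is visible of it).
- nets.silhouettes(name, camera): "mask" (384x512 bool, what is visible of it).
The state is a dict: "clock": time; "joints": joint angles; "qvel": joint speeds; "tau": joint torques, N m; "tcp_pos": TCP position; "orientation": TCP orientation; "contact_force": force on the tool from outside, world axes, zero at the start; "moment": the same for the moment, N m; "grip_width": finger opening in m.
Only numpy, scipy, OpenCV 4.12 (cv2) and the standard library are available. Lean on these libraries where they do the work, as an engineer would, in place of code of your own. Each camera call takes 0.05 s, during which the arm holds its last target. There are 200 camera calls.

## Working session

There is one attempt and no reset: what is moved stays moved. The work goes in short steps, Python scripts to look and compute and a shell command to move; the robot and the scene stay as the last step left them, time stands still between calls to the robot, and variables do not carry over. Pictures are saved under pics/ and viewed, about 8 in all and at most 12, crops included, and the job is handed in when it is done.

```bash
mkdir -p pics; ls; cat > h.py <<'E'
import numpy as np, cv2
from scipy.spatial.transform import Rotation as R
from bench import r, viewer, nets
def cloud(name, depth):
    c=viewer.calibration(name); K=np.array(c["mtx"]); T=np.linalg.inv(np.array(c["world_to_cam"]))
    v,u=np.mgrid[:depth.shape[0],:depth.shape[1]]
    x=(u-K[0,2])/K[0,0]*depth; y=(v-K[1,2])/K[1,1]*depth
    P=np.stack([x,-y,-depth,np.ones_like(depth)],-1)@T.T
    return P[...,:3]
def px(name,p):
    c=viewer.calibration(name); K=np.array(c["mtx"]); q=np.array(c["world_to_cam"])@np.append(p,1)
    return K[0,2]+K[0,0]*q[0]/-q[2], K[1,2]+K[1,1]*(-q[1])/-q[2]
def grab(name,fn=None):
    im,d=viewer.grab_frame(name); P=cloud(name,d)
    if fn: cv2.imwrite('pics/'+fn,im[...,::-1])
    return im,d,P
def tool():
    o=r.get_obs(); return np.array(o["tcp_pos"]), R.from_rotvec(o["orientation"]).as_matrix(), o
def rect(P2):
    (c,s,a)=cv2.minAreaRect((P2*1000).astype(np.float32)); return np.round(c,1),np.round(s,1),a
E
python3 - <<'E'
from h import *
for k in ("top","side"):
    im,d,P=grab(k,k+"0.png"); np.savez(k+"0.npz",im=im,d=d,P=P)
    for n in ("lamp_house","filter_slide","shutter_slide","rack","lamp","amber_bottle","clear_bottle","vial_a","beaker","screwdriver","carton"):
        for x in nets.look_for(n,k)[:4]: print(k,n,round(x["score"],2),np.round(x["location"],3),np.round(px(k,x["location"])))
p,M,o=tool(); print(p,np.round(M,3),o["clock"])
E
```

```text
pics
top filter_slide 0.67 [ 0.597 -0.137  0.099] [315. 192.]
top filter_slide 0.54 [0.466 0.222 0.067] [171. 250.]
top filter_slide 0.42 [ 0.678 -0.364  0.101] [407. 156.]
top shutter_slide 0.79 [0.444 0.297 0.066] [141. 260.]
top rack 0.57 [0.454 0.26  0.026] [160. 253.]
top rack 0.41 [0.442 0.295 0.067] [141. 260.]
top lamp 0.86 [0.585 0.202 0.049] [179. 202.]
top lamp 0.8 [0.735 0.113 0.052] [213. 143.]
top lamp 0.6 [0.632 0.112 0.051] [214. 183.]
top lamp 0.56 [0.778 0.038 0.057] [241. 125.]
top amber_bottle 0.83 [0.665 0.377 0.106] [101. 170.]
top clear_bottle 0.73 [ 0.677 -0.364  0.098] [406. 157.]
top vial_a 0.42 [0.536 0.061 0.057] [235. 219.]
top beaker 0.71 [ 0.776 -0.064  0.032] [280. 127.]
top beaker 0.41 [ 0.764 -0.211  0.028] [336. 130.]
top screwdriver 0.78 [ 0.763 -0.213  0.027] [337. 131.]
top carton 0.91 [0.703 0.208 0.103] [171. 153.]
side lamp_house 0.84 [ 0.582 -0.061  0.103] [271. 172.]
side filter_slide 0.74 [0.46  0.223 0.069] [303. 265.]
side shutter_slide 0.62 [0.441 0.3   0.065] [308. 297.]
side rack 0.76 [0.451 0.298 0.028] [302. 310.]
side rack 0.48 [ 0.
[... 160 characters left out ...]
[231. 233.]
side lamp 0.79 [0.727 0.119 0.069] [190. 218.]
side amber_bottle 0.94 [0.657 0.417 0.099] [168. 311.]
side amber_bottle 0.41 [0.44  0.3   0.064] [308. 297.]
side clear_bottle 0.7 [ 0.686 -0.362  0.09 ] [256. 124.]
side clear_bottle 0.58 [0.701 0.241 0.076] [182. 251.]
side vial_a 0.77 [0.534 0.07  0.036] [280. 228.]
side vial_a 0.64 [0.469 0.126 0.039] [305. 246.]
side vial_a 0.16 [0.451 0.302 0.029] [302. 311.]
side beaker 0.64 [ 0.762 -0.045  0.044] [200. 188.]
side screwdriver 0.48 [ 0.757 -0.203  0.021] [220. 167.]
side carton 0.95 [0.697 0.242 0.074] [183. 253.]
[ 0.29106307 -0.60904024  0.23130485] [[ 0.     0.431 -0.902]
 [ 0.    -0.902 -0.431]
 [-1.     0.    -0.   ]] 1.2
```

```bash
python3 - <<'E'
import cv2
a=cv2.imread('pics/top0.png')[100:290,80:430]; cv2.imwrite('pics/a.png',cv2.resize(a,None,fx=2.2,fy=2.2,interpolation=3))
a=cv2.imread('pics/side0.png')[100:340,140:370]; cv2.imwrite('pics/b.png',cv2.resize(a,None,fx=2.4,fy=2.4,interpolation=3))
E
```

```text
(no output)
```

View pics/a.png

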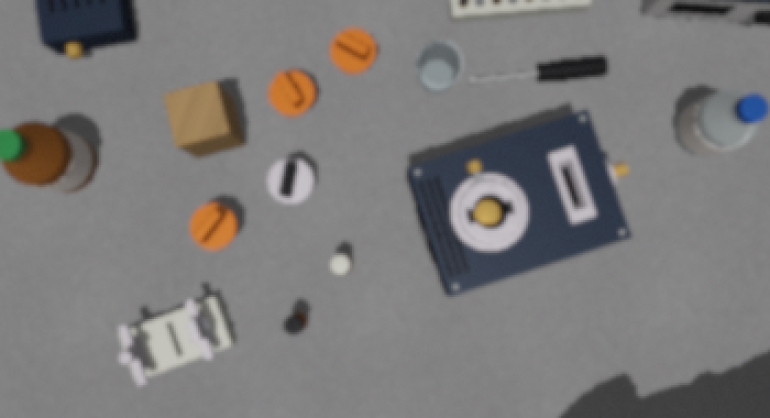

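View pics/b.png

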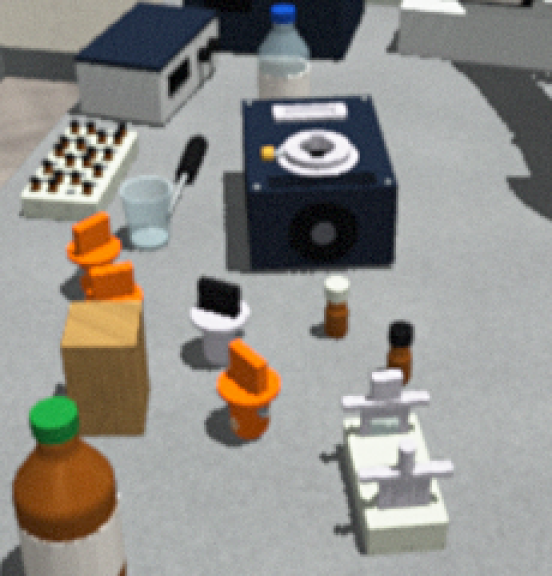

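The top view shows the black-handled lamp, crop (290,180), i.e. full-image pixel (212,182). It also shows three orange look-alikes at crop (213,225), (291,92) and (354,50), which are not meant. In the side view, the rack's end nearer the house holds the flat tab with a window, crop (386,390), which is the filter slide. The round post at crop (406,465) is the shutter slide and stays. Next I measure the geometry from depth.

```bash
python3 - <<'E'
from h import *
for k in ("top","side"):
    z=np.load(k+"0.npz"); P=z["P"]; im=z["im"].astype(int); ok=z["d"]>0
    def sel(c,rad,z0,z1): return ok&(np.hypot(P[...,0]-c[0],P[...,1]-c[1])<rad)&(P[...,2]>z0)&(P[...,2]<z1)
    print(k,"bench z",np.median(P[ok&(abs(P[...,2])<.015)][:,2]))
    for n,c,rad,z0,z1 in (("house",(.6,-.08),.17,.093,.104),("collar",(.588,-.04),.045,.106,.12),("rim",(.61,-.143),.045,.1025,.112),
      ("tab",(.463,.222),.03,.07,.1),("shoulder",(.463,.222),.05,.052,.075),("shutpost",(.443,.3),.03,.07,.1),("rack",(.453,.26),.08,.024,.035),
      ("handle",(.632,.12),.035,.06,.1),("flange",(.632,.12),.035,.042,.058)):
        q=P[sel(c,rad,z0,z1)]
        if len(q)>5: print(n,len(q),"mean",np.round(q.mean(0),4),"rect",*rect(q[:,:2]))
    # bystander clouds
    for n,c in (("whitevial",(.54,.065)),("blackvial",(.475,.12)),("orangenear",(.585,.21)),("carton",(.70,.22))):
        q=P[sel(c,.045,.03,.2)]
        if len(q)>5: print(n,np.round(q.mean(0),3),q[:,2].max().round(3))
E
```

```text
top bench z 0.0015510903639014972
house 3994 mean [ 0.5994 -0.1405  0.1014] rect [ 600.2 -142.5] [150.3 215.8] 16.52185821533203
collar 65 mean [ 0.5881 -0.0766  0.1128] rect [588.4 -63.5] [56.5 39.3] 0.8412755131721497
rim 332 mean [ 0.6134 -0.1494  0.1048] rect [ 612.  -146.1] [88.3 82.3] 33.946495056152344
tab 79 mean [0.4678 0.2205 0.0857] rect [464.6 221. ] [56.6 10.8] 20.342487335205078
shoulder 97 mean [0.4677 0.2206 0.0683] rect [467.3 221.7] [68.5 11. ] 18.626279830932617
shutpost 73 mean [0.4423 0.2963 0.0811] rect [443.6 297.3] [58.  12.1] 12.61670970916748
rack 736 mean [0.4563 0.2553 0.0311] rect [454.8 260.1] [ 60.  121.8] 19.05531883239746
handle 98 mean [0.6345 0.1162 0.0821] rect [634.9 117. ] [12.6 39.6] 75.87535095214844
flange 238 mean [0.6341 0.1158 0.0535] rect [635.2 117.2] [51.8 49.2] 87.47306060791016
whitevial [0.537 0.061 0.061] 0.065
blackvial [0.47  0.116 0.058] 0.064
orangenear [0.584 0.206 0.062] 0.09
carton [0.703 0.211 0.092] 0.107
side bench z 0.0007401060548436478
house 1907 mean [ 0.5924 -0.1199  0.1006] rect [ 597.4 -138.7] [150.3 217.9] 16.476327
[... 163 characters left out ...]
  81.2] 1.4750477075576782
tab 166 mean [0.466  0.2266 0.0838] rect [472.3 226.1] [38.1 12.4] 13.33419418334961
shoulder 265 mean [0.4653 0.2256 0.0646] rect [466.  223.5] [68.9 14.5] 20.39322853088379
shutpost 112 mean [0.4387 0.3019 0.0839] rect [443.1 300.2] [54.9 15. ] 21.470046997070312
rack 934 mean [0.4526 0.2727 0.0302] rect [452.9 261.1] [ 60.8 123.6] 18.871803283691406
handle 220 mean [0.6321 0.1226 0.0749] rect [633.9 120.1] [15.4 41.9] 78.59248352050781
flange 213 mean [0.6314 0.1299 0.0523] rect [631.7 124. ] [51.  44.5] 13.022738456726074
whitevial [0.534 0.067 0.049] 0.063
blackvial [0.467 0.123 0.05 ] 0.062
orangenear [0.581 0.218 0.06 ] 0.087
carton [0.7   0.232 0.079] 0.103
```

```bash
cat >> h.py <<'E'
def plan(tx,ty,tz,phi_deg):
    "print shift (tool axes, mm) after turning first to jaw angle phi, and the turn"
    p,M,o=tool(); cur=np.degrees(np.arctan2(M[1,1],M[0,1])); t=(cur-phi_deg+180)%360-180
    f=np.radians(phi_deg); A=np.array([[0,0,-1],[np.cos(f),np.sin(f),0],[np.sin(f),-np.cos(f),0]])
    d=(A@(np.array([tx,ty,tz])-p))*1000
    print("clock",o["clock"],"tcp",np.round(p,4),"jaw",cur.round(1),"tilt",np.round(M[:,0],3),"turn rad",np.radians(t).round(3),"shift after turn",d.round(1),"width",o["grip_width"],"F",np.round(o["contact_force"],1),"q",np.round(o["joints"],2))
E
python3 -m pendant '[50,0,0,0,0.113, 50,0,-31.2,-35,0, 50,0,-31.2,-35,0, 50,0,-31.2,-35,0, 50,0,-31.2,-35,0, 50,0,-31.2,-35,0, 50,0,-31.2,-35,0, 50,0,-31.2,-35,0, 50,0,-31.2,-35,0, 50,0,-31.2,-35,0, 50,0,-31.2,-35,0, 50,0,-46.4,-9.7,0, 50,0,-46.4,-9.7,0, 50,0,-46.4,-9.7,0, 50,0,-46.4,-9.7,0, 50,0,-46.4,-9.7,0, 50,0,-46.4,-9.7,0, 50,0,-46.4,-9.7,0, 50,0,-46.4,-9.7,0, 50,0,-46.4,-9.7,0]' 60
python3 - <<'E'
from h import *
plan(.467,.223,.065,-71)
im,d,P=grab("wrist","w1.png"); np.savez("w1.npz",im=im,d=d,P=P); print(d[d>0].min(), (d>0).mean())
ok=d>0
for n,c,rad,z0,z1 in (("tab",(.467,.223),.025,.075,.1),("shoulder",(.467,.223),.05,.055,.073),("rack",(.4538,.2606),.1,.024,.035)):
    q=P[ok&(np.hypot(P[...,0]-c[0],P[...,1]-c[1])<rad)&(P[...,2]>z0)&(P[...,2]<z1)]
    if len(q)>5: print(n,len(q),"mean",np.round(q.mean(0),4),"rect",*rect(q[:,:2]),q[:,2].max())
E
```

```text
clock: 3.7
tcp_pos: [0.4659, 0.2248, 0.2316]
orientation: [2.042, 0.342, -2.041]
contact_force: [1.5, -0.3, -0.1]
grip_width: 0.05
clock 3.7 tcp [0.4659 0.2248 0.2316] jaw -71.0 tilt [ 0.001  0.    -1.   ] turn rad 0.001 shift after turn [166.6   2.1  -0.5] width 0.05002696821879551 F [ 1.5 -0.3 -0.1] q [-0.21  0.25 -0.42  1.91  0.12  1.01 -1.92]
0.056801654 0.9962005615234375
tab 224 mean [0.4658 0.2314 0.091 ] rect [464.5 230.9] [24.   8.9] 19.398481369018555 0.09383329043527949
shoulder 303 mean [0.4695 0.2327 0.0682] rect [464.6 230.8] [69.3  9.6] 19.362110137939453 0.07275074668199044
rack 3121 mean [0.4537 0.2658 0.0304] rect [451.1 269. ] [ 59.9 120.1] 19.535472869873047 0.034876194688657325
```

View pics/w1.png

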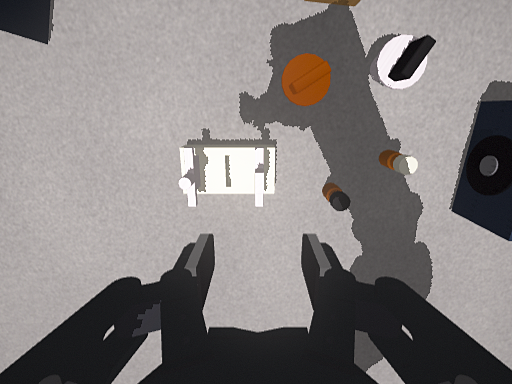

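The wrist view shows the rack at (230,167), with the flat tab at (259,185) and the round post at (187,184). The wrist positions differ from the fixed cameras by 8 mm, probably because the arm was still settling, so I look again at rest.

```bash
python3 - <<'E'
from h import *
plan(.467,.223,.065,-71)
im,d,P=grab("wrist","w2.png"); np.savez("w2.npz",im=im,d=d,P=P)
ok=d>0
for n,c,rad,z0,z1 in (("tab",(.467,.223),.025,.075,.1),("shoulder",(.467,.223),.05,.055,.073),("rack",(.4538,.2606),.1,.024,.035),("flange",(.633,.118),.04,.045,.058),("handle",(.633,.118),.04,.07,.1)):
    q=P[ok&(np.hypot(P[...,0]-c[0],P[...,1]-c[1])<rad)&(P[...,2]>z0)&(P[...,2]<z1)]
    if len(q)>5: print(n,len(q),"mean",np.round(q.mean(0),4),"rect",*rect(q[:,:2]),q[:,2].max())
plan(.467,.223,.065,-71)
E
```

```text
clock 3.75 tcp [0.464  0.2324 0.2321] jaw -70.5 tilt [ 0.001  0.005 -1.   ] turn rad 0.009 shift after turn [167.1   9.9   0.2] width 0.0498479542399164 F [-1.2  6.4 -0.2] q [-0.22  0.25 -0.42  1.9   0.12  1.01 -1.92]
tab 227 mean [0.4677 0.2198 0.0902] rect [466.7 219.6] [24.1  9.7] 19.3747615814209 0.09347860666836094
shoulder 306 mean [0.471  0.2211 0.0675] rect [466.8 219.5] [69.2 10. ] 19.10641098022461 0.07295612753711489
rack 3111 mean [0.4559 0.2547 0.0295] rect [453.3 257.2] [ 60.5 120.3] 19.212757110595703 0.03474414192749947
flange 1375 mean [0.6319 0.121  0.0516] rect [632.8 115.8] [53.1 50.6] 55.444740295410156 0.05799395052897249
handle 787 mean [0.6332 0.1169 0.0812] rect [633.7 115.3] [12.6 40.6] 77.62097930908203 0.0855238232974222
clock 3.8 tcp [0.4645 0.2295 0.2319] jaw -70.5 tilt [ 0.     0.004 -1.   ] turn rad 0.009 shift after turn [166.9   7.   -0.3] width 0.050132682263322854 F [-0.9  0.8  0.6] q [-0.22  0.25 -0.42  1.9   0.12  1.01 -1.92]
```

```bash
python3 -m pendant '[50,30,0,0,0, 50,30,0,0,0, 50,20,0,0,0, 50,0,0,0,0, 50,0,0,0,0, 50,0,0,0,0]'
python3 - <<'E'
from h import *
im,d,P=grab("wrist","w3.png"); np.savez("w3.npz",im=im,d=d,P=P)
ok=d>0
for n,c,rad,z0,z1 in (("tab",(.467,.223),.025,.075,.1),("shoulder",(.467,.223),.05,.055,.073),("rack",(.4538,.2606),.1,.024,.035),("flange",(.633,.118),.04,.045,.058),("handle",(.633,.118),.04,.07,.1)):
    q=P[ok&(np.hypot(P[...,0]-c[0],P[...,1]-c[1])<rad)&(P[...,2]>z0)&(P[...,2]<z1)]
    if len(q)>5: print(n,len(q),"mean",np.round(q.mean(0),4),"rect",*rect(q[:,:2]),q[:,2].max())
plan(.467,.223,.065,-71)
E
```

```text
clock: 4.55
tcp_pos: [0.4667, 0.2237, 0.1524]
orientation: [2.043, 0.343, -2.039]
contact_force: [0.5, 0.3, -0.3]
grip_width: 0.0501
tab 418 mean [0.4683 0.2232 0.0903] rect [466.6 222.5] [23.6  9.7] 19.522085189819336 0.09350163486275628
shoulder 500 mean [0.4742 0.2254 0.0676] rect [466.3 222.7] [69.6  9.6] 19.40311050415039 0.07231009084627912
rack 4904 mean [0.4564 0.2564 0.0296] rect [452.9 260.3] [ 60.2 120.2] 19.093658447265625 0.03499371182313793
flange 2482 mean [0.6309 0.1259 0.0516] rect [632.1 119. ] [53.7 51.4] 48.8083381652832 0.05799180682262767
handle 1706 mean [0.6324 0.1201 0.0808] rect [633.5 118.2] [12.5 41.5] 77.3197021484375 0.0856744123449146
clock 4.6 tcp [0.4666 0.2236 0.1523] jaw -70.9 tilt [ 0.002  0.001 -1.   ] turn rad 0.001 shift after turn [87.3  0.7 -0.1] width 0.04991880187084513 F [0.3 0.6 0.1] q [-0.24  0.34 -0.4   1.99  0.18  0.84 -1.97]
```

```bash
python3 -m pendant '[50,30,1,0,0, 50,30,0,0,0, 50,20,0,0,0, 50,6,0,0,0, 50,0,0,0,0, 0,0,0,0,0, 0,0,0,0,0, 0,0,0,0,0, 0,0,0,0,0, 0,0,0,0,0, 0,0,0,0,0]' 60
python3 - <<'E'
from h import *
plan(.4666,.2225,.065,-71)
E
```

```text
clock: 5.98
tcp_pos: [0.467, 0.2229, 0.0661]
orientation: [2.043, 0.343, -2.04]
contact_force: [-0.6, -0.9, 6.8]
grip_width: 0.0086
clock 5.975 tcp [0.467  0.2229 0.0661] jaw -70.9 tilt [ 0.001  0.001 -1.   ] turn rad 0.001 shift after turn [1.1 0.2 0.5] width 0.008587320029339374 F [-0.6 -0.9  6.8] q [-0.28  0.47 -0.36  2.04  0.26  0.67 -2.04]
```

```bash
python3 -m pendant '[0,-20,0,0,0, 0,-40,0,0,0, 0,-40,0,0,0, 0,-40,0,0,0, 0,0,22.2,3.3,0.044, 0,0,44.4,6.6,0, 0,0,44.4,6.6,0, 0,0,44.4,6.6,0, 0,0,44.4,6.6,0, 0,0,44.4,6.6,0, 0,0,44.4,6.6,0, 0,0,44.4,6.6,0, 0,0,44.4,6.6,0, 0,0,33,5,0, 0,0,22,3,0, 0,0,22,3,0, 0,0,0,0,0, 0,0,0,0,0, 0,0,0,0,0, 0,0,0,0,0]' 60
python3 - <<'E'
from h import *
plan(.616,-.198,.206,-73.5)
im,d,P=grab("wrist","w4.png"); np.savez("w4.npz",im=im,d=d,P=P)
plan(.616,-.198,.206,-73.5)
E
```

```text
clock: 8.48
tcp_pos: [0.5325, -0.2312, 0.2054]
orientation: [2.066, 0.302, -2.066]
contact_force: [0.4, -0.4, -1.1]
grip_width: 0.0087
clock 8.475 tcp [ 0.5325 -0.2312  0.2054] jaw -73.4 tilt [ 0.  0. -1.] turn rad 0.002 shift after turn [ -0.6  -8.2 -89.5] width 0.008701139618251528 F [ 0.4 -0.4 -1.1] q [ 0.43  0.36 -0.16  1.81  0.07  0.99 -1.04]
clock 8.525 tcp [ 0.5325 -0.2314  0.2054] jaw -73.4 tilt [ 0.  0. -1.] turn rad 0.002 shift after turn [ -0.6  -8.3 -89.5] width 0.009029689432474236 F [-0.5  0.3 -0.4] q [ 0.43  0.36 -0.16  1.81  0.07  0.99 -1.04]
```

View pics/w4.png

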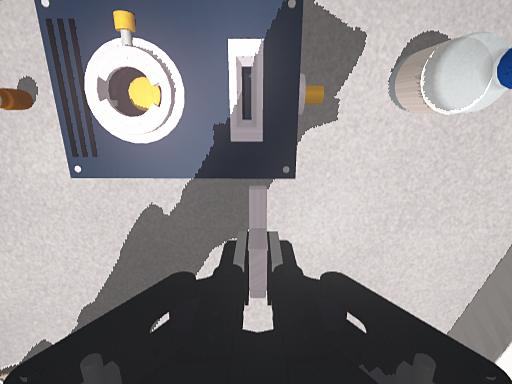

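The wrist view shows the slot with its white rim at (246,90), the socket collar at (135,88) and the slide held straight at (258,240). I measure all three.

```bash
python3 - <<'E'
from h import *
z=np.load("w4.npz"); im,d,P=z["im"].astype(int),z["d"],z["P"]; ok=d>0
v,u=np.mgrid[:384,:512]; sat=im.max(-1)-im.min(-1)
for n,m in (("house",(u>30)&(u<305)&(v<182)&(P[...,2]>.096)&(P[...,2]<.1035)),
  ("rim",(u>220)&(u<272)&(v>30)&(v<150)&(P[...,2]>.1045)&(P[...,2]<.109)),
  ("slothole",(u>232)&(u<262)&(v>45)&(v<135)&(P[...,2]<.092)),
  ("mouth",(u>232)&(u<262)&(v>45)&(v<135)&(P[...,2]<.104)),
  ("collar",(u>75)&(u<195)&(v>25)&(v<150)&(P[...,2]>.1095)&(P[...,2]<.115)),
  ("shoulder",(u>235)&(u<285)&(v>170)&(v<300)&(P[...,2]>.18))):
    m=m&ok; q=P[m]; print(n,len(q),np.round(np.median(q[:,2]),4),"rect",*rect(q[:,:2]))
    if n=="collar":
        (c,rad)=cv2.minEnclosingCircle((q[:,:2]*1000).astype(np.float32)); print(c,rad)
    if n=="shoulder": print(np.histogram(q[:,2],bins=12))
# unoccluded bottom edge of house, direction
c=(u>30)&(u<305)&(v<182)&(P[...,2]>.096)&(P[...,2]<.1035)&ok
pts=[]
for col in range(90,285,5):
    rows=np.where(c[:,col])[0]
    if len(rows): pts.append(P[rows.max(),col,:2])
vx,vy,x0,y0=cv2.fitLine(np.array(pts,np.float32),cv2.DIST_HUBER,0,.01,.01).ravel(); print("edge dir deg",np.degrees(np.arctan2(vy,vx))%180-90)
E
```

```text
house 34609 0.0999 rect [ 595.  -143.1] [143.5 216.2] 16.35887908935547
rim 1992 0.1056 rect [ 614.5 -197.1] [79.1 27.9] 16.88141632080078
slothole 471 0.0456 rect [ 614.3 -196.7] [44.3  7.4] 15.255729675292969
mouth 1224 0.0968 rect [ 615.4 -198.3] [61.3 23.5] 16.83953857421875
collar 3693 0.1115 rect [ 588.9 -105.1] [72.1 67.9] 56.30152893066406
(594.3723754882812, -105.28694152832031) 40.62114334106445
shoulder 4062 0.2307 rect [ 531.9 -231.9] [69.8 25.7] 3.0129446983337402
(array([ 49, 933, 231, 272, 380, 911, 491, 194, 271, 193,  61,  76]), array([0.19865885, 0.20498713, 0.2113154 , 0.21764368, 0.22397196,
       0.23030023, 0.23662851, 0.24295678, 0.24928506, 0.25561333,
       0.26194161, 0.26826988, 0.27459816]))
edge dir deg 16.652
```

```bash
python3 - <<'E'
from h import *
z=np.load("w4.npz"); im,d,P=z["im"].astype(int),z["d"],z["P"]; ok=d>0
v,u=np.mgrid[:384,:512]
m=ok&(u>235)&(u<285)&(v>170)&(v<300)&(P[...,2]>.203)&(P[...,2]<.213)&(np.hypot(P[...,0]-.5325,P[...,1]+.2313)<.05)
q=P[m]; print(len(q),np.median(q[:,2]),*rect(q[:,:2]))
f=np.radians(16.5); e=np.array([[np.cos(f),np.sin(f)],[-np.sin(f),np.cos(f)]])
l=(q[:,:2]-[.5325,-.2313])@e.T*1000; print(np.percentile(l,[0,2,50,98,100],axis=0).round(1).T)
for a in range(15,36,4):
    k=(l[:,0]>a-2)&(l[:,0]<=a+2); print(a,k.sum(),l[k,1].min().round(1) if k.any() else'',l[k,1].max().round(1) if k.any() else'')
plan(.6145,-.197,.206,-73.4)
E
```

```text
1005 0.207086073333118 [ 531.9 -231.9] [69.9 25.1] 3.7212953567504883
[[-36.1 -34.7  18.8  34.1  34.5]
 [-14.9  -9.5  -1.1   6.6  10.9]]
15 116 -5.7 3.9
19 120 -5.6 3.9
23 118 -5.6 3.9
27 125 -5.5 3.8
31 130 -5.5 3.8
35 67 -5.5 3.8
clock 8.525 tcp [ 0.5325 -0.2314  0.2054] jaw -73.4 tilt [ 0.  0. -1.] turn rad 0.0 shift after turn [ -0.6  -9.6 -88.4] width 0.009029689432474236 F [-0.5  0.3 -0.4] q [ 0.43  0.36 -0.16  1.81  0.07  0.99 -1.04]
```

```bash
python3 -m pendant '[0,0,-3,-20,0, 0,0,-3,-30,0, 0,0,-3,-25,0, 0,0,-1.4,-14,0, 0,0,0,0,0, 0,20,0,0,0, 0,13,0,0,0, 0,0,0,0,0, 0,0,0,0,0]' 60
python3 - <<'E'
from h import *
plan(.6145+.0006*.958-.00085*.286,-.197+.0006*.286+.00085*.958,.1125,-73.4)
E
```

```text
clock: 9.65
tcp_pos: [0.6149, -0.1971, 0.1729]
orientation: [2.067, 0.3, -2.066]
contact_force: [-0.3, 0.1, -0.7]
grip_width: 0.0089
clock 9.65 tcp [ 0.6149 -0.1971  0.1729] jaw -73.5 tilt [ 0.001 -0.    -1.   ] turn rad -0.001 shift after turn [60.4 -1.1 -0.3] width 0.0089166435658497 F [-0.3  0.1 -0.7] q [ 0.33  0.49 -0.16  1.68  0.09  0.98 -1.15]
```

```bash
python3 -m pendant '[0,0,-1,0,0, 0,6,0,0,0, 0,6,0,0,0, 0,6,0,0,0, 0,4,0,0,0, 0,4,0,0,0, 0,0,0,0,0, 0,0,0,0,0]' 60
python3 - <<'E'
from h import *
plan(.6146,-.1962,.1125,-73.4)
E
```

```text
clock: 10.65
tcp_pos: [0.6146, -0.1959, 0.1465]
orientation: [2.067, 0.3, -2.066]
contact_force: [0.7, -0.2, -1.4]
grip_width: 0.009
clock 10.65 tcp [ 0.6146 -0.1959  0.1465] jaw -73.5 tilt [ 0. -0. -1.] turn rad -0.001 shift after turn [34.   0.3  0.1] width 0.00900582791956446 F [ 0.7 -0.2 -1.4] q [ 0.33  0.52 -0.16  1.7   0.1   0.93 -1.15]
```

```bash
python3 -m pendant '[0,8,0,0,0, 0,8,0,0,0, 0,8,0,0,0, 0,5,0,0,0, 0,3,0,0,0, 0,2,0,0,0, 0,1,0,0,0, 0,0,0,0,0, 0,0,0,0,0]' 60
python3 - <<'E'
from h import *
plan(.6146,-.1962,.1125,-73.4)
E
```

```text
clock: 11.78
tcp_pos: [0.6146, -0.1959, 0.1122]
orientation: [2.067, 0.3, -2.066]
contact_force: [-3.6, 0.7, 6.0]
grip_width: 0.0087
clock 11.775 tcp [ 0.6146 -0.1959  0.1122] jaw -73.5 tilt [ 0.001 -0.    -1.   ] turn rad -0.001 shift after turn [-0.3  0.3  0.1] width 0.008680585842702822 F [-3.6  0.7  6. ] q [ 0.33  0.56 -0.16  1.72  0.11  0.87 -1.16]
```

```bash
python3 -m pendant '[0,1.5,0,0,0, 0,0,0,0,0, 35,0,0,0,0, 35,0,0,0,0, 35,0,0,0,0, 35,-20,0,0,0, 35,-40,0,0,0, 35,-40,0,0,0, 35,0,0,40,0, 35,0,0,40,0, 35,0,0,0,0, 35,0,0,0,0, 35,0,0,0,0]' 60
python3 - <<'E'
from h import *
im,d,P=grab("wrist","w5.png"); np.savez("w5.npz",im=im,d=d,P=P)
plan(.6146,-.1962,.1125,-73.4)
ok=d>0
f=np.radians(16.6); e=np.array([[np.cos(f),np.sin(f)],[-np.sin(f),np.cos(f)]])
L=(P[...,:2]-[.6145,-.197])@e.T
m=ok&(abs(L[...,0])<.045)&(abs(L[...,1])<.012)
for z0,z1 in ((.104,.109),(.1105,.118),(.13,.145)):
    q=P[m&(P[...,2]>z0)&(P[...,2]<z1)]; print(z0,len(q),np.median(q[:,2]) if len(q) else'',*(rect(q[:,:2]) if len(q)>5 else ()))
E
```

```text
clock: 13.4
tcp_pos: [0.539, -0.2179, 0.2103]
orientation: [2.067, 0.302, -2.064]
contact_force: [1.2, 0.5, -0.1]
grip_width: 0.0349
clock 13.45 tcp [ 0.5388 -0.2179  0.21  ] jaw -73.4 tilt [ 0.001  0.    -1.   ] turn rad 0.0 shift after turn [ 97.5   0.8 -78.8] width 0.03526652237549319 F [-0.2  1.  -0. ] q [ 0.41  0.35 -0.17  1.8   0.07  1.   -1.06]
0.104 1285 0.10527217788046708 [ 614.5 -197. ] [79.6 24. ] 16.633291244506836
0.1105 630 0.11344171435895335 [ 613.7 -197. ] [69.2  9.7] 17.07498550415039
0.13 435 0.13742872994227728 [ 613.9 -196.7] [23.7  9.2] 16.34549903869629
```

View pics/w5.png

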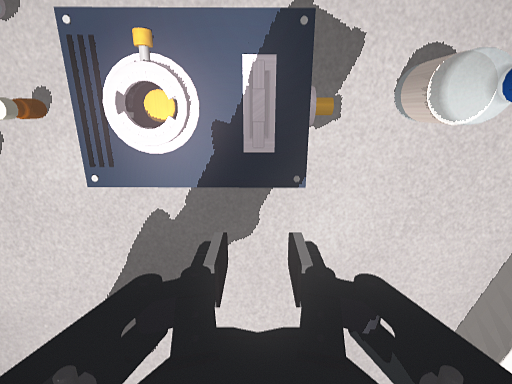

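The slide is home: shoulder top at 0.1134 against the expected 0.114, centred within 1 mm of the rim. Next I measure the socket from this settled picture.

```bash
python3 - <<'E'
from h import *
from scipy.optimize import least_squares
for fn in ("w4.npz","w5.npz"):
    z=np.load(fn); im,d,P=z["im"].astype(int),z["d"],z["P"]; ok=d>0
    sat=im.max(-1)-im.min(-1); r0=np.hypot(P[...,0]-.5873,P[...,1]+.106)
    m=(ok&(sat<40)&(r0<.042)&(P[...,2]>.1095)&(P[...,2]<.114)).astype(np.uint8)
    cs,_=cv2.findContours(m,cv2.RETR_CCOMP,cv2.CHAIN_APPROX_NONE)
    B=np.concatenate(cs)[:,0]; q=P[B[:,1],B[:,0],:2]; rr=np.hypot(q[:,0]-.5873,q[:,1]+.106)
    for lo,hi,R0 in ((.030,.042,.034),(.015,.0225,.019)):
        s=q[(rr>lo)&(rr<hi)]; 
        f=least_squares(lambda c:np.hypot(s[:,0]-c[0],s[:,1]-c[1])-c[2],[.5873,-.106,R0],loss='soft_l1',f_scale=.0005); print(fn,len(s),np.round(f.x,4),"cost rms",np.sqrt(np.mean(f.fun**2)))
    c=f.x[:2]; a=np.degrees(np.arctan2(P[...,1]-c[1],P[...,0]-c[0])); rc=np.hypot(P[...,0]-c[0],P[...,1]-c[1])
    g=ok&(rc>.0215)&(rc<.025)&(P[...,2]<.108); aa=a[g]; print("gap",len(aa),np.median(aa[aa>0]) if (aa>0).any() else'',np.median(aa[aa<0]) if (aa<0).any() else'')
E
```

```text
w4.npz 271 [ 0.5878 -0.1068  0.0336] cost rms 0.0006341034879437134
w4.npz 136 [ 0.5878 -0.1067  0.0199] cost rms 0.0006391085300919326
gap 237 97.08973796693482 -57.99018673159293
w5.npz 264 [ 0.5875 -0.1065  0.0336] cost rms 0.0007097712813268756
w5.npz 139 [ 0.5875 -0.1065  0.02  ] cost rms 0.0007930854027918832
gap 196 99.32318596510143 -58.09277089833823
```

```bash
python3 -m pendant '[40,0,-20.6,-7.9,0, 40,0,-41.2,-15.7,0, 40,0,-41.2,-15.7,0, 40,0,-41.2,-15.7,0, 40,0,-41.2,-15.7,0, 40,0,-41.2,-15.7,0, 40,0,-41.2,-15.7,0, 40,0,-41.2,-15.7,0, 40,0,-20.6,-7.9,0, 40,0,0,0,0.172, 40,0,0,0,0.172, 40,0,0,0,0.172, 40,0,0,0,0, 40,0,0,0,0, 40,0,0,0,0, 40,0,0,0,0]' 60
python3 - <<'E'
from h import *
im,d,P=grab("wrist","w6.png"); np.savez("w6.npz",im=im,d=d,P=P)
ok=d>0
for n,z0,z1,rad in (("handle",.076,.09,.03),("flange",.048,.056,.035)):
    q=P[ok&(np.hypot(P[...,0]-.6335,P[...,1]-.118)<rad)&(P[...,2]>z0)&(P[...,2]<z1)]
    print(n,len(q),np.round(np.median(q[:,2]),4),*rect(q[:,:2]),cv2.minEnclosingCircle((q[:,:2]*1000).astype(np.float32)))
plan(.6335,.118,.054,-103)
E
```

```text
clock: 15.45
tcp_pos: [0.5645, 0.1331, 0.2098]
orientation: [-2.102, 0.239, 2.102]
contact_force: [0.0, 0.8, 0.5]
grip_width: 0.0398
handle 555 0.0836 [633.6 117.5] [11.6 39.3] 77.21317291259766 ((633.6052856445312, 117.45736694335938), 20.134544372558594)
flange 1518 0.0517 [633.4 117.6] [52.8 52.9] 79.0755844116211 ((633.85302734375, 117.50397491455078), 26.887304306030273)
clock 15.5 tcp [0.5645 0.1331 0.2098] jaw -103.0 tilt [ 0.  0. -1.] turn rad 0.0 shift after turn [155.8  -0.9 -70.6] width 0.04001932596926553 F [-0.9  0.2 -0.7] q [-0.17  0.35 -0.21  1.8   0.09  1.   -2.21]
```

View pics/w6.png

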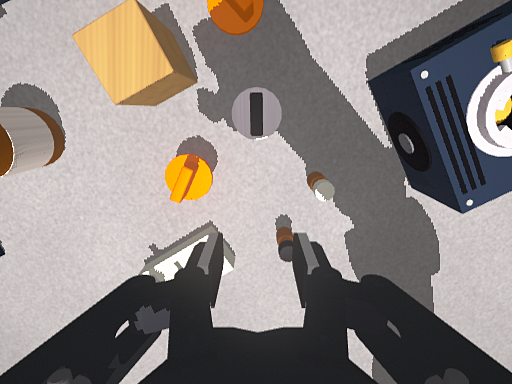

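Confirmed: the white lamp with the black handle is at (256,113). The orange ones at (190,177) and (235,10) are not meant. Approach and grip.

```bash
python3 -m pendant '[40,0,-0.5,-25,0, 40,0,-0.8,-30,0, 40,0,0,-16.3,0, 40,30,0,0,0, 40,40,0,0,0, 40,40,0,0,0, 40,25,0,0,0, 40,12,0,0,0, 40,6,0,0,0, 40,0,0,0,0, 40,0,0,0,0, 0,0,0,0,0, 0,0,0,0,0, 0,0,0,0,0, 0,0,0,0,0, 0,0,0,0,0, 0,0,0,0,0]' 90
python3 - <<'E'
from h import *
plan(.6335,.118,.054,-103)
E
```

```text
clock: 17.62
tcp_pos: [0.6349, 0.1185, 0.0576]
orientation: [-2.102, 0.239, 2.099]
contact_force: [0.1, -0.1, 7.0]
grip_width: 0.0105
clock 17.625 tcp [0.6349 0.1185 0.0576] jaw -103.0 tilt [ 0.001  0.    -1.   ] turn rad -0.0 shift after turn [3.6 0.8 1.2] width 0.010473308636915644 F [ 0.1 -0.1  7. ] q [-0.16  0.63 -0.17  1.75  0.14  0.77 -2.2 ]
```

```bash
python3 -m pendant '[0,-25,0,0,0, 0,-40,0,0,0, 0,-40,0,0,0, 0,-30,0,0,0, 0,0,20,6.5,0, 0,0,38,12.5,0, 0,0,38,12.5,0, 0,0,38,12.5,0, 0,0,38,12.5,0, 0,0,38,12.5,0, 0,0,20,6.5,0, 0,0,0,0,0, 0,0,0,0,0, 0,0,0,0,0, 0,0,0,0,0]' 90
python3 - <<'E'
from h import *
p,M,o=tool()
im,d,P=grab("wrist","w7.png"); np.savez("w7.npz",im=im,d=d,P=P)
plan(.588,-.1058,.19,-103)
E
```

```text
clock: 19.5
tcp_pos: [0.5091, -0.0879, 0.1916]
orientation: [-2.102, 0.238, 2.102]
contact_force: [0.7, 0.7, -0.9]
grip_width: 0.0104
clock 19.55 tcp [ 0.5091 -0.0881  0.1917] jaw -102.9 tilt [-0.  0. -1.] turn rad 0.001 shift after turn [  1.7  -0.5 -80.9] width 0.010246063554664174 F [ 0.5  0.6 -1.1] q [ 0.17  0.27 -0.14  1.96  0.05  0.91 -1.79]
```

View pics/w7.png

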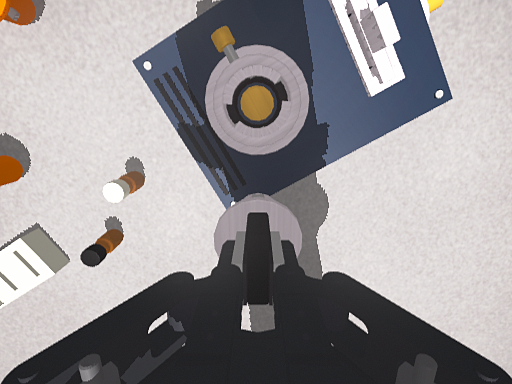

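The lamp is held at (258,230) and the socket, with both gaps visible, is at (257,100). I measure the two relative to each other.

```bash
python3 - <<'E'
from h import *
from scipy.optimize import least_squares
z=np.load("w7.npz"); im,d,P=z["im"].astype(int),z["d"],z["P"]; ok=d>0
sat=im.max(-1)-im.min(-1); v,u=np.mgrid[:384,:512]
def fit(m,c0,R,lo,hi,fix=False):
    cs,_=cv2.findContours(m.astype(np.uint8),cv2.RETR_CCOMP,cv2.CHAIN_APPROX_NONE); B=np.concatenate(cs)[:,0]; q=P[B[:,1],B[:,0],:2]
    for _ in range(3):
        rr=np.hypot(q[:,0]-c0[0],q[:,1]-c0[1]); s=q[(rr>lo)&(rr<hi)]
        f=least_squares(lambda c:np.hypot(s[:,0]-c[0],s[:,1]-c[1])-R,c0,loss='soft_l1',f_scale=.0005); c0=f.x
    return c0,len(s),np.sqrt(np.mean(f.fun**2))
base=ok&(sat<45)
c,n,e=fit(base&(P[...,2]>.1095)&(P[...,2]<.1145)&(np.hypot(P[...,0]-.5876,P[...,1]+.1066)<.045),(.5876,-.1066),.0338,.031,.037); print("socket",np.round(c,4),n,e)
m=base&(v<262)&(u>200)&(u<310)&(P[...,2]>.17)&(P[...,2]<.196)&(np.hypot(P[...,0]-.509,P[...,1]+.088)<.04); print("flange z",np.median(P[m][:,2]))
zf=np.median(P[m][:,2]); m&=abs(P[...,2]-zf)<.004
l,n,e=fit(m,(.509,-.088),.0268,.0245,.029); print("lamp",np.round(l,4),n,e)
M=tool()[1]; p=tool()[0]
print("lamp-tcp in tool axes mm",(M.T@np.append(l-p[:2],0)*1000).round(1),"socket-lamp tool",(M.T@np.append(c-l,0)*1000).round(1))
# handle direction
h=ok&(im.max(-1)<70)&(P[...,2]>zf+.025)&(P[...,2]<zf+.036)&(v<260)&(np.hypot(P[...,0]-.509,P[...,1]+.088)<.03); q=P[h]; print("handle",len(q),*rect(q[:,:2]))
# gaps
a=np.degrees(np.arctan2(P[...,1]-c[1],P[...,0]-c[0]));rc=np.hypot(P[...,0]-c[0],P[...,1]-c[1]); g=ok&(rc>.0215)&(rc<.025)&(P[...,2]<.109); aa=a[g]
for s in (1,-1): t=aa[aa*s>0]; print("gap",len(t),np.percentile(t,[5,50,95]).round(1))
E
```

```text
socket [ 0.5876 -0.1064] 287 0.0005787078864825302
flange z 0.18587454246293295
lamp [ 0.508  -0.0891] 180 0.0006972097060546971
lamp-tcp in tool axes mm [-0.   1.2  0.8] socket-lamp tool [ -0.   -0.9 -81.4]
handle 993 [521.2 -92.2] [37.3 14.6] 76.11660766601562
gap 91 [ 81.1 100.2 120.4]
gap 97 [-96.5 -76.3 -58.8]
```

```bash
python3 -m pendant '[0,0,-0.9,-25,0, 0,0,0,-35,0, 0,0,0,-21.3,0, 0,0,0,0,-0.18, 0,0,0,0,-0.18, 0,0,0,0,-0.18, 0,0,0,0,-0.18, 0,0,0,0,-0.18, 0,0,0,0,-0.18, 0,0,0,0,-0.18, 0,0,0,0,-0.18, 0,0,0,0,-0.18, 0,0,0,0,-0.18, 0,0,0,0,-0.198, 0,0,0,0,0, 0,0,0,0,0, 0,0,0,0,0]' 90
python3 - <<'E'
from h import *
plan(.5885,-.1055,.1237,11.6)
E
```

```text
clock: 21.68
tcp_pos: [0.5883, -0.1061, 0.1918]
orientation: [1.07, 1.292, -1.07]
contact_force: [0.1, 0.6, -1.0]
grip_width: 0.0105
clock 21.675 tcp [ 0.5883 -0.1061  0.1918] jaw 10.8 tilt [ 0. -0. -1.] turn rad -0.015 shift after turn [68.1  0.3 -0.5] width 0.010471209735579542 F [ 0.1  0.6 -1. ] q [ 0.48  0.44 -0.54  1.76  0.26  1.01  0.04]
```

```bash
python3 -m pendant '[0,0,0.3,-0.5,-0.014, 0,12,0,0,0, 0,10,0,0,0, 0,6,0,0,0, 0,6,0,0,0, 0,6,0,0,0, 0,5,0,0,0, 0,0,0,0,0, 0,0,0,0,0]' 90
python3 - <<'E'
from h import *
plan(.5885,-.1055,.1237,11.6)
E
```

```text
clock: 22.8
tcp_pos: [0.5886, -0.1056, 0.147]
orientation: [1.058, 1.298, -1.058]
contact_force: [0.1, 0.1, -0.8]
grip_width: 0.0106
clock 22.8 tcp [ 0.5886 -0.1056  0.147 ] jaw 11.7 tilt [ 0. -0. -1.] turn rad 0.001 shift after turn [23.3 -0.1 -0.1] width 0.010555529152514636 F [ 0.1  0.1 -0.8] q [ 0.47  0.49 -0.52  1.8   0.3   0.93  0.02]
```

No contact yet, and the lamp's foot is in the bore. I go on down past the lip, stopping 5 mm short.

```bash
python3 -m pendant '[0,4,0,0,0, 0,4,0,0,0, 0,4,0,0,0, 0,3,0,0,0, 0,3,0,0,0, 0,0,0,0,0, 0,0,0,0,0]' 90
python3 - <<'E'
from h import *
plan(.5885,-.1055,.1237,11.6)
E
```

```text
clock: 23.68
tcp_pos: [0.5887, -0.1056, 0.1292]
orientation: [1.058, 1.298, -1.058]
contact_force: [-1.2, -0.9, 5.5]
grip_width: 0.0104
clock 23.675 tcp [ 0.5887 -0.1056  0.1292] jaw 11.7 tilt [ 0.001 -0.    -1.   ] turn rad 0.001 shift after turn [ 5.5 -0.2 -0.2] width 0.010422920138667042 F [-1.2 -0.9  5.5] q [ 0.46  0.52 -0.51  1.81  0.32  0.9   0.01]
```

```bash
python3 -m pendant '[0,2,0,0,0, 0,2,0,0,0, 0,1.5,0,0,0, 0,1,0,0,0, 0,0,0,0,0, 0,0,0,0,0, 0,0,0,0,0]' 90
python3 - <<'E'
from h import *
plan(.5885,-.1055,.1237,11.6)
E
```

```text
clock: 24.55
tcp_pos: [0.5888, -0.1057, 0.1236]
orientation: [1.058, 1.297, -1.058]
contact_force: [-3.5, -0.1, 11.6]
grip_width: 0.0107
clock 24.55 tcp [ 0.5888 -0.1057  0.1236] jaw 11.7 tilt [ 0.001 -0.001 -1.   ] turn rad 0.001 shift after turn [-0.1 -0.2 -0.2] width 0.010654085221172178 F [-3.5 -0.1 11.6] q [ 0.46  0.52 -0.51  1.81  0.32  0.89  0.  ]
```

```bash
python3 -m pendant '[0,1,0,0,0, 0,1,0,0,0, 0,0,0,0,0, 0,0,0,0,0]' 90
python3 - <<'E'
from h import *
plan(.5885,-.1055,.1237,11.6)
E
```

```text
clock: 25.05
tcp_pos: [0.5888, -0.1057, 0.1235]
orientation: [1.057, 1.297, -1.059]
contact_force: [-10.4, 0.9, 27.1]
grip_width: 0.0106
clock 25.05 tcp [ 0.5888 -0.1057  0.1235] jaw 11.6 tilt [ 0.001 -0.002 -1.   ] turn rad 0.001 shift after turn [-0.2 -0.2 -0.3] width 0.010577172405970184 F [-10.4   0.9  27.1] q [ 0.46  0.52 -0.51  1.81  0.32  0.89  0.  ]
```

Flush: the force rises while z stays put. Now the clockwise turn.

```bash
python3 -m pendant '[0,0,0,0,0.1, 0,0,0,0,0.13, 0,0,0,0,0.13, 0,0,0,0,0.13, 0,0,0,0,0.13, 0,0,0,0,0.13, 0,0,0,0,0.13, 0,0,0,0,0.13, 0,0,0,0,0.13, 0,0,0,0,0.13, 0,0,0,0,0.13, 0,0,0,0,0, 0,0,0,0,0]' 90
python3 - <<'E'
from h import *
plan(.5885,-.1055,.1237,-73.4)
print(r.get_obs()["moment"])
E
```

```text
clock: 26.68
tcp_pos: [0.5907, -0.1048, 0.1236]
orientation: [2.022, 0.381, -2.011]
contact_force: [-4.6, 1.5, 21.7]
grip_width: 0.0104
clock 26.675 tcp [ 0.5907 -0.1048  0.1236] jaw -68.6 tilt [ 0.005  0.    -1.   ] turn rad 0.085 shift after turn [-0.1  0.   2.3] width 0.010389954842704538 F [-4.6  1.5 21.7] q [ 0.21  0.48 -0.18  1.83  0.11  0.84 -1.22]
[ 0.47344853  1.05748199 -0.23353239]
```

```bash
python3 -m pendant '[0,0,0,1,0.05, 0,0,0,0.5,0.04, 0,0,0,0,0.03, 0,0,0,0,0, 0,0,0,0,0, 0,0,0,0,0]' 90
python3 - <<'E'
from h import *
plan(.5885,-.1055,.1237,-73.4)
print(r.get_obs()["moment"])
im,d,P=grab("wrist","w8.png"); np.savez("w8.npz",im=im,d=d,P=P)
im,d,P=grab("side","side8.png"); np.savez("side8.npz",im=im,d=d,P=P)
a=cv2.imread('pics/w8.png'); b=cv2.imread('pics/side8.png')[120:260,180:360]
cv2.imwrite('pics/c.png',np.vstack([cv2.resize(b,(720,560),interpolation=3)]))
E
```

```text
clock: 27.42
tcp_pos: [0.5906, -0.1046, 0.1236]
orientation: [2.092, 0.269, -2.076]
contact_force: [-0.3, 2.5, 17.4]
grip_width: 0.0104
clock 27.425 tcp [ 0.5906 -0.1046  0.1236] jaw -75.3 tilt [ 0.007  0.001 -1.   ] turn rad -0.033 shift after turn [-0.1  0.2  2.2] width 0.010356934690896038 F [-0.3  2.5 17.4] q [ 0.19  0.48 -0.16  1.83  0.1   0.83 -1.33]
[0.60234461 0.23577099 0.40775225]
```

View pics/c.png

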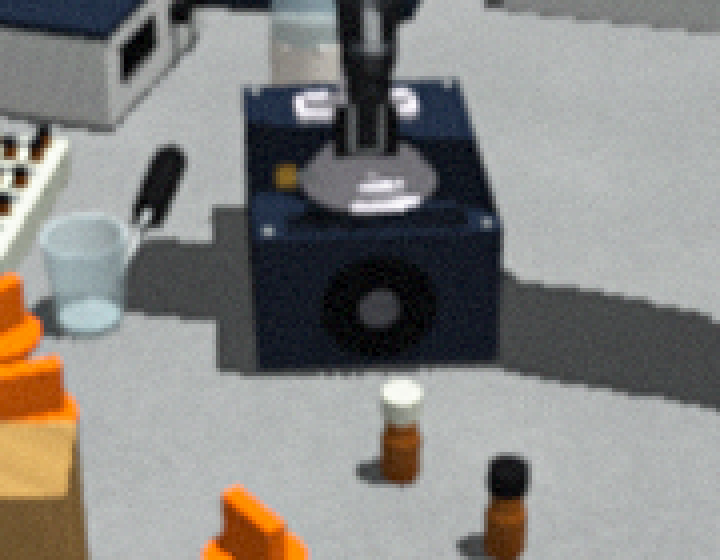

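View pics/w8.png

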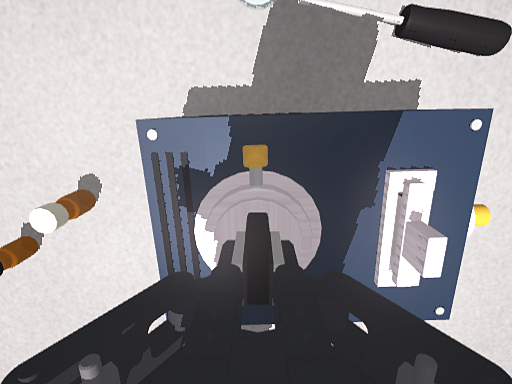

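The flange sits on the collar at (258,215) and the handle is in line with the house's x axis. The slide is still seated at (410,230) and the bystanders are undisturbed. I check centring, height and yaw numerically.

```bash
python3 - <<'E'
from h import *
from scipy.optimize import least_squares
z=np.load("w8.npz"); im,d,P=z["im"].astype(int),z["d"],z["P"]; ok=d>0
sat=im.max(-1)-im.min(-1); v,u=np.mgrid[:384,:512]; base=ok&(sat<45)&(v<262)
for n,z0,z1,R,lo,hi in (("collar",.1095,.1145,.0338,.031,.037),("flange",.1155,.1205,.0268,.0235,.03)):
    c0=(.588,-.106); m=base&(P[...,2]>z0)&(P[...,2]<z1)&(np.hypot(P[...,0]-c0[0],P[...,1]-c0[1])<.045)
    cs,_=cv2.findContours(m.astype(np.uint8),0,cv2.CHAIN_APPROX_NONE); B=np.concatenate(cs)[:,0]; q=P[B[:,1],B[:,0],:2]
    for _ in range(3):
        rr=np.hypot(q[:,0]-c0[0],q[:,1]-c0[1]); s=q[(rr>lo)&(rr<hi)]
        c0=least_squares(lambda c:np.hypot(s[:,0]-c[0],s[:,1]-c[1])-R,c0,loss='soft_l1',f_scale=.0005).x
    print(n,np.round(c0,4),len(s),"z",np.median(P[m][:,2]).round(4))
h=ok&(im.max(-1)<70)&(P[...,2]>.142)&(P[...,2]<.155)&(v<300)&(abs(u-258)<16); q=P[h]; print("handle",len(q),*rect(q[:,:2]))
f=np.radians(16.6); e=np.array([[np.cos(f),np.sin(f)],[-np.sin(f),np.cos(f)]]); L=(P[...,:2]-[.6145,-.197])@e.T
q=P[ok&(abs(L[...,0])<.045)&(abs(L[...,1])<.012)&(P[...,2]>.1105)&(P[...,2]<.118)]; print("shoulder",np.median(q[:,2]),*rect(q[:,:2]))
z=np.load("side8.npz"); P2=z["P"]; z0=np.load("side0.npz"); 
for n,c in (("whitevial",(.537,.064)),("blackvial",(.468,.12))):
    for k in (z0["P"],P2):
        q=k[(np.hypot(k[...,0]-c[0],k[...,1]-c[1])<.03)&(k[...,2]>.03)]; print(n,q.mean(0).round(4))
E
```

```text
collar [ 0.588  -0.1061] 211 z 0.1117
flange [ 0.5896 -0.1057] 170 z 0.1179
handle 1679 [ 591.5 -105.3] [37.2 13.4] 15.657878875732422
shoulder 0.11366323800325256 [ 614.4 -196.4] [69.9 11.2] 16.812381744384766
whitevial [0.5342 0.0671 0.0493]
whitevial [0.5341 0.0672 0.0494]
blackvial [0.4669 0.1229 0.0496]
blackvial [0.4667 0.1226 0.0496]
```

Flange top is 6.2 mm above the collar (flush is 6.0), centred within 1.7 mm, with the handle within 1° of the stop. I add a little press, settle and hand in.

```bash
python3 -m pendant '[0,0.5,0,0,0, 0,0.5,0,0,0, 0,0,0,0,0, 0,0,0,0,0, 0,0,0,0,0]' 90
python3 - <<'E'
from h import *
plan(.5885,-.1055,.1237,-73.4); o=r.get_obs(); print(o["moment"],np.abs(o["qvel"]).max())
if o["contact_force"][2]>12 and o["tcp_pos"][2]<.1245: print(r.hand_in())
E
```

```text
clock: 28.15
tcp_pos: [0.5906, -0.1047, 0.1236]
orientation: [2.092, 0.268, -2.076]
contact_force: [-2.6, 3.1, 25.5]
grip_width: 0.0108
clock 28.15 tcp [ 0.5906 -0.1047  0.1236] jaw -75.3 tilt [ 0.008  0.    -1.   ] turn rad -0.033 shift after turn [-0.1  0.2  2.3] width 0.010845194903610989 F [-2.6  3.1 25.5] q [ 0.19  0.48 -0.16  1.83  0.1   0.83 -1.33]
[0.66980628 0.94490329 0.41098826] 0.0022505247677278776
the job is handed in; nothing more can be done
None
```

The filter slide is home in its slot. The lamp is in the socket, pressed flush and turned clockwise to its stop, with the gripper still holding it. I handed the job in at about 28 s.

**Last checks**
- **Filter slide:** the shoulder's top is at 113.7 mm (114 mm is home), within 1 mm of the slot's centre and in line with the house.
- **Lamp:** the flange's top is 6.2 mm above the collar (6 mm is flush), about 1.7 mm off the socket's axis. The handle is within about 1° of the house's x axis.
- **Hold:** the arm is pressing down with about 25 N and holding about 0.4 N m against the stop. The grip is set to 90 N.
- **Other things:** the two vials measured as not moved. The shutter slide and the remaining bystanders were not measured again, but I saw no contact with them.

**Disagreements**
- **Early pictures:** the first two wrist-camera pictures were about 8 mm off because the arm was still swinging. I measured again once it had settled.
- **TCP drift:** the TCP drifted about 2 mm during the turn, so the lamp sits slightly off-centre, well inside the 5 mm limit.
- **Jaw angle:** the jaws read 1.9° past the nominal stop angle. That is deliberate overshoot, to keep the lamp against the stop.

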